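Hold the hidden bolt head behind the extruder bracket

TASK

A slow nut driver is running on the front of the clay-extruder bracket, but the bolt just goes round with the nut. Lift off the wooden strip that lies across the gap behind the bracket and lay it flat on the bare table without dropping it, then reach down into the gap, grip the hidden hexagonal bolt head between the fingers and hold it firmly so that it stops turning. Finish while still gripping the stopped head (do not let go), and leave the pot, the jar and the wooden paddle where they are.

Things in the scene. Friction and masses are not known exactly. Their poses are not given: they have to be found in the camera images.
- stand: Fixed stand on a 300 x 150 x 15 mm plywood base (x -235 to 65 mm). Steel bracket plate x -32 to -24 mm, 90 wide; wooden back board x 24 to 44 mm, 100 wide; both tops 126 mm above the table. Nut driver on rests in front (x -216 to -36 mm, top 123 mm). Origin on the table straight below the bolt head's centre; x from bracket to back board, away from the robot (yaw within 0.35 rad), z up.
- gap (a point): Centre of the top of the gap between bracket and back board, 126 mm above the table, straight above the bolt head. The gap is 48 mm wide (stand's x), open above and at both sides (y); its floor is the plywood, 15 mm above the table.
- bolt_head (a point): Steel hexagon head, 24 mm across flats, 27.7 across corners, 20 long. Origin at its centre, (0, 0, 100) mm of the stand, 26 mm below the bracket's top; 14 mm of thinner round shank (diameter 18) to the bracket, 14 mm of air to the back board. x: the bolt's level axis (stand's x); y: normal to one pair of flats (others at 60 and 120 deg), turns with the bolt.
- bolt (a joint): Bolt angle about the stand's +x (rad). At 0 one pair of flats is upright, facing the stand's +y and -y; repeats every 1.047. The driver turns it from the start at 0.08 rad/s (growing) with 0.08 N m, for over 2 minutes; stops only if held. It yields viscously (1 N m per rad/s), so closing fingers can turn it until its flats lie against them.
- strip: Loose wooden thickness strip, 160 mm long (its x) x 25 mm wide (its y) x 18 mm thick, about 60 g. Origin at the centre of its underside. At the start it lies on top of the bracket and the back board (underside 126 mm above the table), bridging the gap above the bolt head, roughly along the stand's x.
- pot: Bystander: unglazed terracotta cup, 84 mm across the rim, 75 mm high, on the table to the left. Origin at the centre of its underside.
- jar: Bystander: closed jar, 72 mm diameter, 90 mm high, on the table to the right. Origin at the centre of its underside.
- paddle: Bystander: wooden paddle (spatula shape), 280 mm long (its x, handle to -x), blade 65 mm wide, 20 mm high, lying on the table at the left. Origin under its middle.
There are look-alikes about, which are no part of the job. Of the things shaped like the strip, the wooden one is meant.

How it is judged:
On the way, in this order (a step that is already met when the one before it is completed fails the run):
1. the strip is lifted clear of the stand in the fingers (height (world z) of strip above 0.14 m and contact force between the fingers and strip above 1 N), for 0.2 s.
2. the strip lies flat on the table, released and at rest (height (world z) of strip below 0.008 m and angle between strip's own z axis and vertical below 0.1 rad and contact force between the fingers and strip below 0.5 N and linear speed of strip below 0.03 m/s), for 0.2 s.
3. the bolt head is gripped between the fingers and has stopped turning (velocity of joint bolt between -0.015 and 0.015 rad/s and contact force between the fingers and bolt above 8 N and distance between the grasp point and bolt_head below 0.028 m and value of joint bolt between -0.9 and 11.5 rad), for 0.5 s.
At the end, for the whole second after the job is handed in: The bolt head is between the fingers (TCP within 28 mm of its centre, fingers pressing on it with more than 8 N), the bolt turns slower than 0.015 rad/s and is not at the end of its range, and the strip lies flat on the table (underside within 8 mm of it, tilt under 0.1 rad), released and at rest (all of step 2 and all of step 3); the arm keeps its last pose, push and grip.
It fails at once if the strip is dropped or thrown instead of laid down (falls faster than 0.75 m/s out of the fingers) (linear speed of strip above 0.75 m/s and contact force between the fingers and strip below 0.3 N).
It fails at once if the pot is moved by more than 30 mm (distance of pot from where it was at the start of the episode above 0.03 m).
It fails at once if the jar is moved by more than 30 mm (distance of jar from where it was at the start of the episode above 0.03 m).
It fails at once if the paddle is moved by more than 30 mm (distance of paddle from where it was at the start of the episode above 0.03 m).
It also fails if it takes over 54 s, if anything falls off the work surface, if the arm or the gripper's body presses on something with over 40 N, if the wrist force passes 120 N, or if a joint passes its speed limit or range.

ROBOT

A 6-joint arm with a two-finger parallel gripper is mounted at the origin on the work surface. World frame = base frame: x ahead of the robot, y to its left, z up, the work surface at z = 0. Lengths are in m, angles in rad, forces in N, time in s.
With the tool pointing down it reaches from about 0.35 to 0.775 m from the base axis. Payload 5.5 kg.
Tool frame: the origin (TCP) lies between the finger pads, 19 mm behind the fingertips; this is the grasp point; z points along the fingers, y is the line along which they close (so a half turn about z gives the same grasp; the last joint's range is limited). The gripper opens to 85 mm and grips with 20 to 120 N. Pads are 22 mm wide; open, the fingers measure 114 mm over their backs; the gripper's body (76 mm by 85 mm) begins 54 mm behind the grasp point. The pads swing forward as they close: fully open they stand 13 mm farther back than shut.
Start: joints at [-1.456, 0.313, 0.046, 1.304, 0, 1.431], TCP at [0.145, -0.556, 0.25] pointing down, gripper open.
Joint ranges: [-2.76, 2.76], [-0.86, 1.69], [-1.03, 1.26], [-2.2, 2.34], [-1.47, 1.5], [-3.14, 3.14]. Speed limits (rad/s): [2.57, 2.57, 3.14, 3.14, 3.14, 3.14].

INTERFACE

Orientations are given as a unit quaternion [w, x, y, z].
In Python, from rig import env, fingers, planner, status, imaging gives the robot as it stands. The module is installed in compiled form; this text tells all that it offers. Calls block until the motion is done:
- env.move_to(position, orientation): joint-space move of the TCP to a pose.
- env.move_linear(position, orientation=None, max_speed=0.15, f_stop=None): straight line of the TCP; orientation=None keeps the orientation; max_speed is the mean speed in m/s. With f_stop (N) it stops when the force on the tool has changed by that much, and returns True; else False.
- env.goto_joints(angles): joint-space move.
- fingers.gripper_to(opening, strength=None): finger opening in m; strength is the grip in N (None keeps the last); returns when the fingers have stopped.
- env.pause(seconds).
- planner.solve_ik(position, orientation): joint angles nearest the present ones, or None.
- status.get_state(): the state.
- imaging.camera(name): name is "scene" or "side" or "wrist"; returns a dict with "color" (420x560x3 uint8, red, green, blue), "K" (3x3 intrinsics, pixels), "xyz" and "attitude" of the camera in the world. Camera axes: x right, y up, looking along -z (the intrinsics and any distortion apply to the point x, -y, -z); pixel columns grow to the right and rows downward; lengths in m; the calibration is good to about 2 mm. A picture is of the moment at which its call begins. There is no depth.
A pose or a line that the arm cannot do raises env.Unreachable and nothing moves.
- env.job_done(): hands the job in; it is judged then, once.
Trained networks look in the newest picture that a camera, given by its name, has taken for a name from the list of things; names that differ only in an ending like _2 or _b are one class to them, and where a whole thing is asked for, a point or a joint stands for the part that bears it (a point fixed in the world has none). Each returns a list of dicts, best first, with "conf" (0 to 1); they miss things now and then, are a little off and sometimes report something else, mostly with a low value. They report only what shows in the picture. A call takes as long as a camera call. They do not tell look-alikes from the thing itself.
- imaging.recognise(query, camera): "xy" ([column, row] in pixels, amid what is visible of it).
- imaging.pinpoint(query, camera): "xy" ([column, row] in pixels: a listed point, or the origin of a listed thing).
The state is a dict: "time_s": time; "q": joint angles; "qd": joint speeds; "joint_efforts": joint torques, N m; "tcp_pos": TCP position; "orientation": TCP orientation; "force": force on the tool from outside, world axes, zero at the start; "moment": the same for the moment, N m; "width": finger opening in m; "grip_force": force on a finger pad.
Only numpy, scipy, OpenCV 4.12 (cv2) and the standard library are available. Lean on these libraries where they do the work, as an engineer would, in place of code of your own. Each camera call takes 0.05 s, during which the arm holds its last target. There are 200 camera calls.

## Working session

There is one attempt and no reset: what is moved stays moved. The work goes in short steps, each a Python script; the robot and the scene stay as the last script left them, time stands still between calls to the robot, and variables do not carry over. Pictures are saved under pics/ and viewed, at most 10 in all, crops included, and the job is handed in when it is done.

```bash
mkdir -p pics
cat > h.py <<'E'
import numpy as np, cv2
from scipy.spatial.transform import Rotation as R
from rig import env, fingers, planner, status, imaging
def rot(c):
    a=np.array(c["attitude"],float)
    if a.shape==(3,3): return a
    return R.from_quat([a[1],a[2],a[3],a[0]]).as_matrix()
def ray(c,uv):
    K=np.array(c["K"]);d=np.linalg.inv(K)@[uv[0],uv[1],1.]
    return np.array(c["xyz"]),rot(c)@[d[0],-d[1],-d[2]]
def onz(c,uv,z):
    o,d=ray(c,uv);return o+d*(z-o[2])/d[2]
def proj(c,P):
    p=rot(c).T@(np.array(P)-np.array(c["xyz"]));p=np.array(c["K"])@[p[0],-p[1],-p[2]];return p[:2]/p[2]
def down(yaw): # tool z down, tool y along (cos,sin) of yaw+90deg
    y=np.array([-np.sin(yaw),np.cos(yaw),0]);z=np.array([0,0,-1.]);x=np.cross(y,z)
    q=R.from_matrix(np.c_[x,y,z]).as_quat();return [q[3],q[0],q[1],q[2]]
def save(c,n): cv2.imwrite("pics/"+n,c["color"][:,:,::-1])
E
python3 - <<'E'
from h import *
for n in("scene","side"):
    c=imaging.camera(n);save(c,n+"0.png");print(n,c["xyz"],c["K"],c["attitude"],[k for k in c])
    for q,z in(("stand",0),("gap",.126),("strip",.126),("pot",0),("jar",0),("paddle",0)):
        for d in imaging.pinpoint(q,n): print(q,np.round(d["xy"]),round(d["conf"],2),np.round(onz(c,d["xy"],z),3))
print(status.get_state())
E
```

```text
scene [1.32733739 0.37353316 0.76871206] [[438.51011599   0.         283.01880418]
 [  0.         438.51011599 212.52328478]
 [  0.           0.           1.        ]] [0.47512662 0.22973928 0.38059396 0.75935683] ['color', 'K', 'xyz', 'attitude']
stand [310. 268.] 0.71 [0.599 0.079 0.   ]
gap [312. 230.] 0.73 [0.605 0.082 0.126]
strip [269. 212.] 0.93 [ 0.585 -0.041  0.126]
strip [316. 228.] 0.73 [0.591 0.086 0.126]
strip [234. 258.] 0.57 [ 0.761 -0.032  0.126]
pot [390. 319.] 0.91 [0.669 0.299 0.   ]
jar [162. 213.] 0.82 [ 0.576 -0.401  0.   ]
jar [388. 319.] 0.41 [0.671 0.294 0.   ]
paddle [456. 261.] 0.74 [0.418 0.398 0.   ]
side [ 0.37085384 -0.88975711  0.77062635] [[441.1542262    0.         286.66747669]
 [  0.         441.1542262  206.606222  ]
 [  0.           0.           1.        ]] [ 0.88722078  0.45013613 -0.03899225 -0.09325427] ['color', 'K', 'xyz', 'attitude']
stand [300. 219.] 0.71 [0.597 0.076 0.   ]
gap [303. 182.] 0.77 [0.603 0.07  0.126]
gap [301. 218.] 0.15 [ 0.563 -0.079  0.126]
strip [261. 278.] 0.81 [ 0.438 -0.255  0.126]
strip [301. 182.] 0.65 [0.597 0.073
[... 166 characters left out ...]
  0.384 0.   ]
{'time_s': 0.7, 'q': array([-1.45558870e+00,  3.13125965e-01,  4.61067424e-02,  1.30357559e+00,
       -1.28442921e-05,  1.43121818e+00]), 'qd': array([-0.00028714, -0.00137201,  0.0007862 , -0.00091687,  0.00084372,
        0.00107554]), 'joint_efforts': array([ 2.45908395e-04, -4.80292690e+01,  2.98747051e+01, -1.58518637e-04,
       -7.33210732e-05,  4.55785170e-07]), 'tcp_pos': array([ 0.14492709, -0.55648838,  0.25006811]), 'orientation': array([ 1.00669109e-04,  9.91896490e-01,  1.27048588e-01, -7.64936292e-06]), 'force': array([0.34173977, 0.66734451, 0.30363197]), 'moment': array([-0.04690891, -0.03506177,  0.02320959]), 'grip_force': 0.0, 'width': 0.08535693261696996}
```

Run:
```python
import cv2
a=cv2.imread("pics/scene0.png");b=cv2.imread("pics/side0.png")
cv2.imwrite("pics/a1.png",cv2.resize(a,(800,600)));cv2.imwrite("pics/b1.png",cv2.resize(b,(800,600)))
cv2.imwrite("pics/c1.png",cv2.resize(a[170:300,215:390],None,fx=4.5,fy=4.5,interpolation=cv2.INTER_CUBIC))
```

```text
(no output)
```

View pics/a1.png

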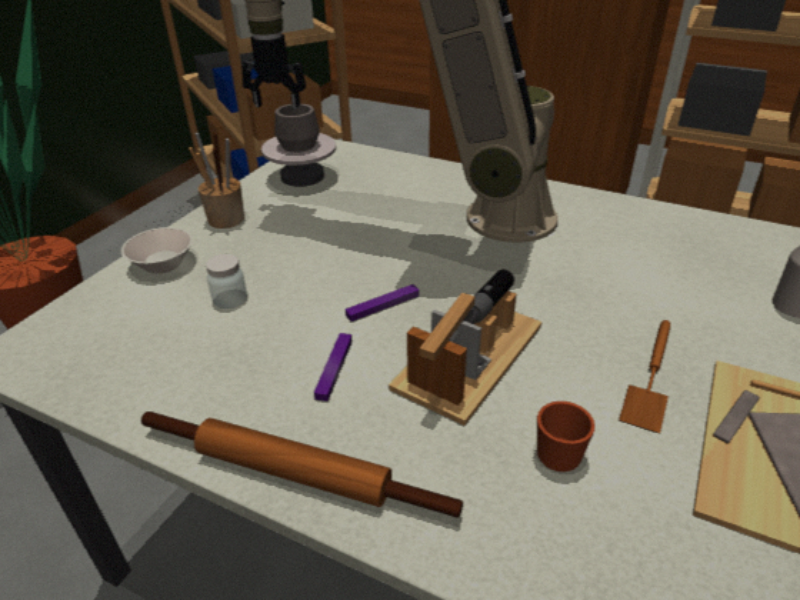

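View pics/b1.png

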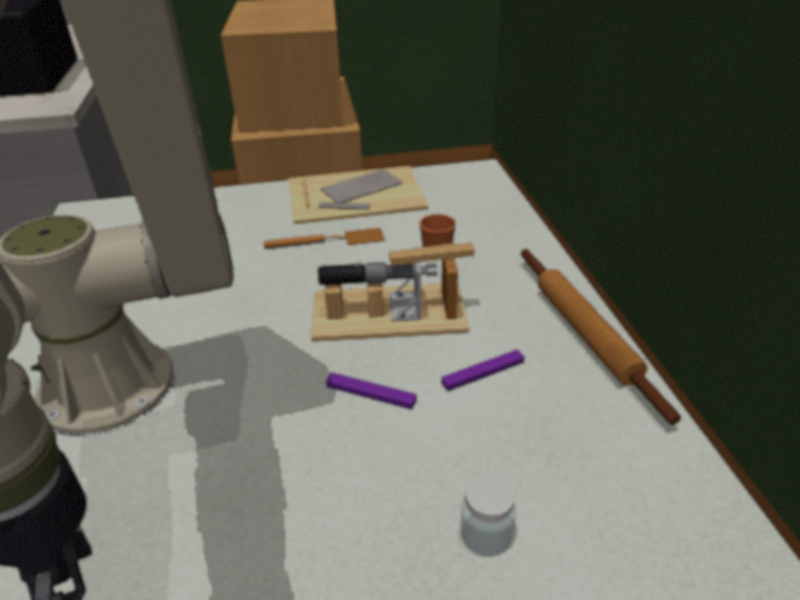

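View pics/c1.png

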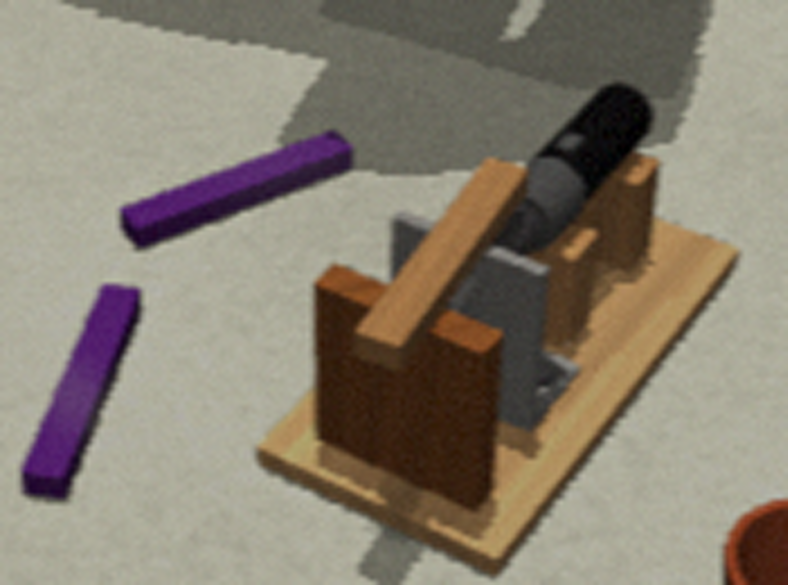

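Three strip-shaped things show in the scene image: purple at (269,212), purple at (234,258), and the wooden one at (316,228) lying across bracket and board. The wooden one fits, since it bridges the gap, and the crop confirms it. Pot (390,319), jar (162,213) and paddle (456,261) also agree with the picture. The rolling pin, pencil cup and board are clutter.

Run:
```python
from h import *
c=imaging.camera("scene");s=imaging.camera("side")
f=lambda p:(p[0]/4.5+215-.39,p[1]/4.5+170-.39)
def show(n,pts,z):
    P=np.array([onz(c,f(p),z)[:2] for p in pts]);print(n,np.round(P,3).tolist(),"ctr",np.round(P.mean(0),3))
    for a,b in zip(P,np.roll(P,-1,0)): d=b-a;print("   len %.3f ang %.3f"%(np.hypot(*d),np.arctan2(d[1],d[0])))
show("strip top",[(357,333),(408,347),(527,172),(485,158)],.144)
show("board top far edge",[(315,284),(498,349)],.126)
show("base",[(258,450),(495,562),(740,250)],.015)
show("bracket top",[(394,218),(548,268)],.126)
show("purple1",[(125,208),(350,152)],.018);show("purple2",[(122,288),(45,490)],.009)
b=lambda n,z:None
for q,z in(("strip",.126),("gap",.126),("stand",0),("strip",0)):
    for n,cc in(("scene",c),("side",s)):
        print(q,n,z,[np.round(onz(cc,d["xy"],z)[:2],3).tolist() for d in imaging.pinpoint(q,n)])
```

```text
strip top [[0.682, 0.072], [0.681, 0.098], [0.527, 0.099], [0.525, 0.074]] ctr [0.604 0.086]
   len 0.026 ang 1.621
   len 0.154 ang 3.139
   len 0.025 ang -1.657
   len 0.158 ang -0.010
board top far edge [[0.639, 0.028], [0.645, 0.131]] ctr [0.642 0.079]
   len 0.102 ang 1.512
   len 0.102 ang -1.630
base [[0.659, 0.002], [0.678, 0.148], [0.381, 0.187]] ctr [0.572 0.112]
   len 0.146 ang 1.439
   len 0.300 ang 3.009
   len 0.334 ang -0.587
bracket top [[0.572, 0.042], [0.576, 0.13]] ctr [0.574 0.086]
   len 0.088 ang 1.523
   len 0.088 ang -1.618
purple1 [[0.508, -0.169], [0.394, -0.068]] ctr [ 0.451 -0.119]
   len 0.152 ang 2.413
   len 0.152 ang -0.729
purple2 [[0.567, -0.137], [0.729, -0.089]] ctr [ 0.648 -0.113]
   len 0.169 ang 0.290
   len 0.169 ang -2.852
strip scene 0.126 [[0.603, 0.079], [0.602, -0.033]]
strip side 0.126 [[0.614, -0.24], [0.595, 0.076], [0.436, -0.258]]
gap scene 0.126 [[0.606, 0.086], [0.699, -0.281]]
gap side 0.126 [[0.606, 0.09]]
stand scene 0 [[0.6, 0.077]]
stand side 0 [[0.597, 0.074]]
strip scene 0 [[0.461, 0.021], [0.459, -0.113]]
strip side 0 [[0.661, -0.113], [0.639, 0.265], [0.449, -0.135]]
```

Run:
```python
from h import *
env.move_to([0.56,0.083,0.30],down(-0.08))
c=imaging.camera("wrist");save(c,"w0.png");np.savez("w0.npz",K=c["K"],xyz=c["xyz"],attitude=c["attitude"])
cv2.imwrite("pics/w1.png",cv2.resize(c["color"][:,:,::-1],(800,600)))
st=status.get_state();print(st["time_s"],st["tcp_pos"],st["q"],c["xyz"])
for q,z in(("strip",.126),("gap",.126),("bolt_head",.1),("stand",0)):
    print(q,[(np.round(d["xy"]),round(d["conf"],2),np.round(onz(c,d["xy"],z)[:2],3).tolist()) for d in imaging.pinpoint(q,"wrist")])
```

```text
3.95 [0.56014245 0.0821344  0.29988821] [ 3.89959225e-03  2.88147861e-01  1.32785304e-01  1.41557239e+00
 -1.79547573e-04  8.54158908e-02] [0.48827563 0.08793    0.42412243]
strip [(array([105.,  90.]), 0.86, [0.458, -0.059]), (array([147., 250.]), 0.6, [0.604, -0.053]), (array([287., 238.]), 0.57, [0.603, 0.083]), (array([287., 236.]), 0.46, [0.601, 0.083])]
gap [(array([288., 236.]), 0.89, [0.601, 0.084])]
bolt_head [(array([290., 229.]), 0.5, [0.603, 0.086])]
stand [(array([287., 202.]), 0.7, [0.6, 0.085]), (array([286., 227.]), 0.41, [0.635, 0.081])]
```

View pics/w1.png

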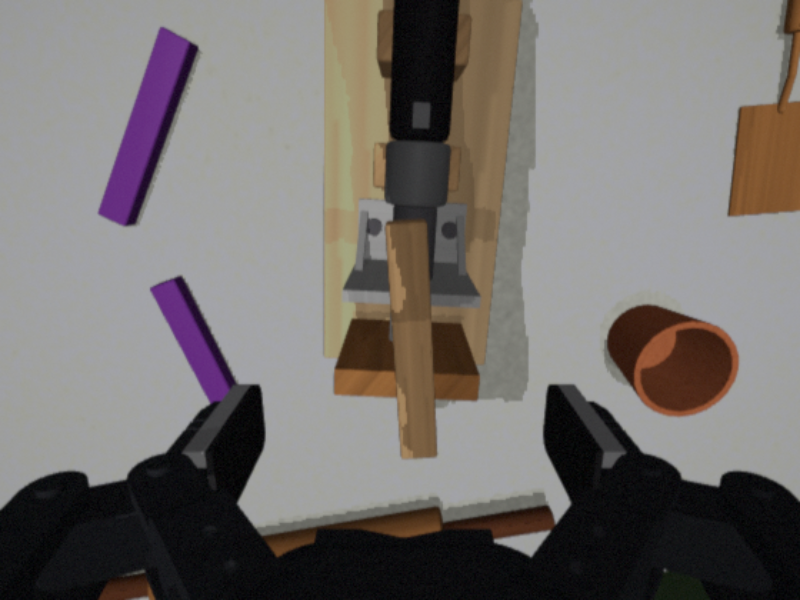

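The wrist view shows the wooden strip from (387,224) to (437,457) in the enlarged picture. The bracket's top edge is at row ~295 and the board top at rows 370–400. The gap is partly under the strip, at about (410,335).

Run:
```python
from h import *
d=np.load("w0.npz");c={k:d[k] for k in d.files}
f=lambda p:((p[0]+.5)*.7-.5,(p[1]+.5)*.7-.5)
def show(n,pts,z):
    P=np.array([onz(c,f(p),z)[:2] for p in pts]);print(n,np.round(P,4).tolist(),"ctr",np.round(P.mean(0),4))
    for a,b in zip(P,np.roll(P,-1,0)): e=b-a;print("   len %.3f ang %.3f"%(np.hypot(*e),np.arctan2(e[1],e[0])))
show("strip",[(387,224),(426,221),(437,457),(402,459)],.144)
show("bracket back edge",[(343,301),(479,306)],.126)
show("bracket front edge",[(345,291),(478,296)],.126)
show("board",[(335,370),(478,375),(477,400),(334,395)],.126)
# refine sub-pixel crop for viewing
```

```text
strip [[0.5224, 0.0752], [0.5225, 0.098], [0.6816, 0.0946], [0.6813, 0.0708]] ctr [0.6019 0.0846]
   len 0.023 ang 1.565
   len 0.159 ang -0.022
   len 0.024 ang -1.586
   len 0.159 ang 3.114
bracket back edge [[0.5719, 0.0412], [0.5825, 0.1294]] ctr [0.5772 0.0853]
   len 0.089 ang 1.451
   len 0.089 ang -1.691
bracket front edge [[0.5653, 0.0433], [0.5757, 0.129]] ctr [0.5705 0.0861]
   len 0.086 ang 1.450
   len 0.086 ang -1.691
board [[0.6201, 0.03], [0.6318, 0.1269], [0.6507, 0.1255], [0.6388, 0.027]] ctr [0.6353 0.0773]
   len 0.098 ang 1.451
   len 0.019 ang -0.074
   len 0.099 ang -1.691
   len 0.019 ang 2.982
```

Stand origin is about (0.6013, 0.082) with yaw -0.12, and both the bracket and the board agree. The strip centre is (0.602, 0.0846) with yaw -0.025. I'll grip it with the fingertips kept above its underside.

Run:
```python
from h import *
q=down(-0.025)
env.move_to([0.602,0.0846,0.19],q)
env.move_linear([0.602,0.0846,0.148],q,max_speed=.08)
fingers.gripper_to(0.0,50); s=status.get_state();print("grip",s["width"],s["grip_force"],s["force"],s["tcp_pos"])
env.move_linear([0.602,0.0846,0.23],q,max_speed=.1); env.pause(.25)
s=status.get_state();print("lift",s["width"],s["grip_force"],s["time_s"])
c=imaging.camera("wrist");save(c,"w2.png")
c=imaging.camera("side");cv2.imwrite("pics/s2.png",cv2.resize(c["color"][100:300,180:420,::-1],None,fx=3,fy=3))
```

```text
grip 0.023885411468616596 49.51466917991638 [0.64715027 0.21050355 2.79779824] [0.60228035 0.08458204 0.14839959]
lift 0.023626250001128207 49.11415100097656 7.1667
```

View pics/s2.png

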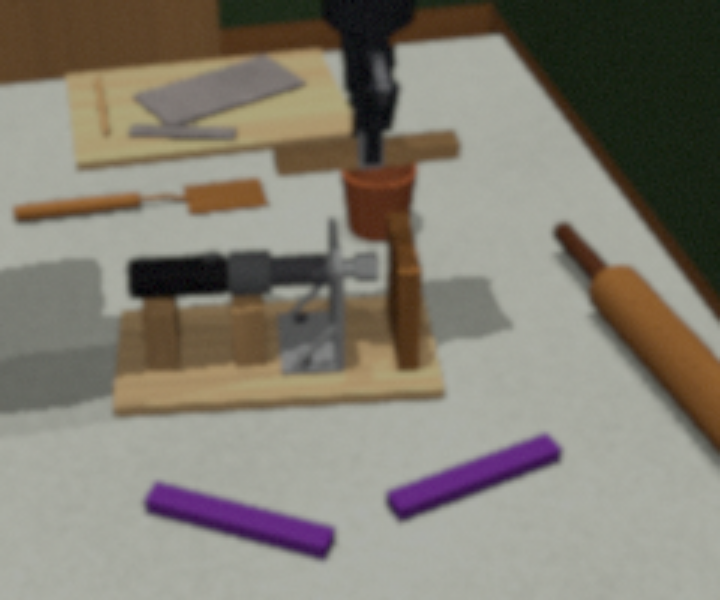

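The strip is held level above the stand at about (370,150), and the bolt head now shows at (365,265). Next I'll lay the strip on bare table at (0.50,-0.27), clear of the jar and the purple strips.

Run:
```python
from h import *
q=down(0)
env.move_to([0.50,-0.27,0.15],q)
env.move_linear([0.50,-0.27,0.035],q,max_speed=.12)
print(env.move_linear([0.50,-0.27,0.015],q,max_speed=.02,f_stop=4))
s=status.get_state();print(s["tcp_pos"],s["force"],s["width"])
fingers.gripper_to(0.05); env.pause(.1)
env.move_linear([0.50,-0.27,0.12],q,max_speed=.12); fingers.gripper_to(.085)
env.move_to([0.52,0.0918,0.30],down(-0.12))
s=status.get_state();print(s["time_s"])
for n in("wrist","scene"):
    c=imaging.camera(n);save(c,n+"3.png")
    for k,z in(("gap",.126),("bolt_head",.1),("strip",0)):
        print(n,k,[(np.round(d["xy"]),round(d["conf"],2),np.round(onz(c,d["xy"],z)[:2],4).tolist()) for d in imaging.pinpoint(k,n)])
    if n=="wrist":
        o=np.array([.6013,.082]);u=np.array([np.cos(-.12),np.sin(-.12)]);v=np.array([-u[1],u[0]])
        im=c["color"][:,:,::-1].copy()
        L=lambda x,y,z:tuple(int(round(t)) for t in proj(c,[*(o+x*u+y*v),z]))
        im=cv2.resize(im,None,fx=3,fy=3,interpolation=cv2.INTER_CUBIC)
        for x,w in((-.024,.045),(.024,.05)): cv2.line(im,*[tuple(int(round(3*t+1)) for t in proj(c,[*(o+x*u+y*v),.126])) for y in(-w,w)],(0,255,0),1)
        cx,cy=[int(3*t) for t in proj(c,[*o,.11])]
        for x in(-.01,.01): cv2.circle(im,tuple(int(round(3*t+1)) for t in proj(c,[*(o+x*u),.112])),3,(0,0,255),1)
        cv2.imwrite("pics/w4.png",im[max(cy-200,0):cy+200,cx-280:cx+280])
    else: cv2.imwrite("pics/sc4.png",cv2.resize(c["color"][130:310,150:350,::-1],None,fx=3,fy=3))
```

```text
True
[ 0.49989623 -0.2699472   0.02240407] [-0.88850582  0.02634396  5.11315954] 0.02364887150776095
13.8333
wrist gap [(array([282., 274.]), 0.78, [0.5991, 0.0812])]
wrist bolt_head [(array([284., 265.]), 0.7, [0.6017, 0.0822])]
wrist strip [(array([  6., 192.]), 0.97, [0.5022, -0.2698]), (array([152., 281.]), 0.79, [0.6522, -0.1112]), (array([107., 138.]), 0.58, [0.4514, -0.121]), (array([286., 276.]), 0.16, [0.6674, 0.0776])]
scene gap [(array([312., 233.]), 0.85, [0.6143, 0.0852])]
scene bolt_head [(array([312., 237.]), 0.57, [0.5981, 0.0782]), (array([163., 212.]), 0.51, [0.6685, -0.3024])]
scene strip [(array([233., 258.]), 0.85, [0.6512, -0.1135]), (array([269., 215.]), 0.63, [0.4514, -0.1149])]
```

View pics/w4.png

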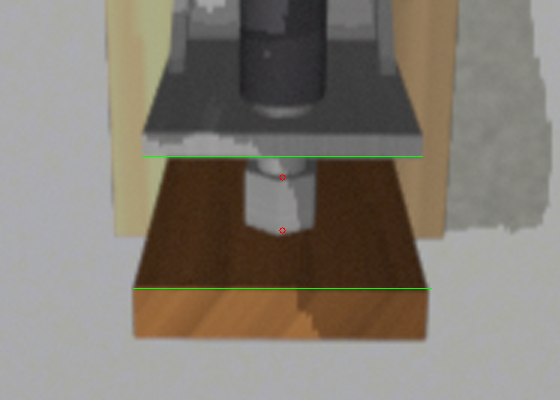

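View pics/sc4.png

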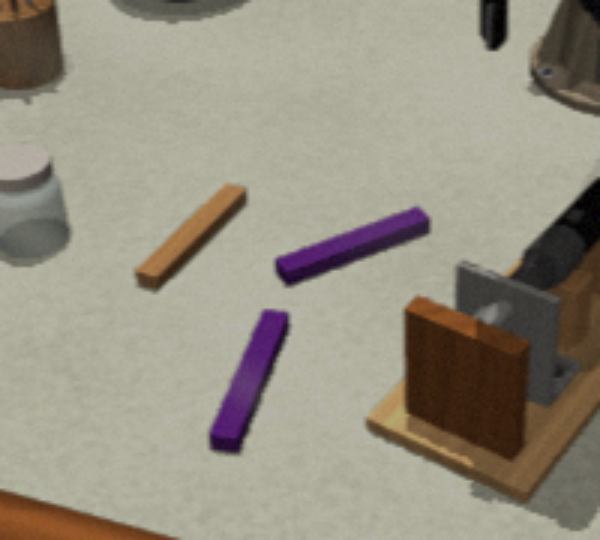

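The overlay fits the bracket edge, board edge and head within about 1 mm, and the wooden strip lies flat at crop (190,237). Now I'll grip the bolt head.

Run:
```python
from h import *
q=down(-0.12);p=[0.6013,0.0817]
fingers.gripper_to(.065)
env.move_to([*p,0.20],q)
print(env.move_linear([*p,0.099],q,max_speed=.06,f_stop=8))
s=status.get_state();print(s["tcp_pos"],s["force"],s["time_s"])
fingers.gripper_to(0.0,80)
for _ in range(5):
    s=status.get_state();print(round(s["time_s"],2),s["width"],s["grip_force"],s["force"].round(1),s["moment"].round(2),s["tcp_pos"].round(4)); env.pause(.5)
c=imaging.camera("side");cv2.imwrite("pics/s5.png",cv2.resize(c["color"][130:270,200:400,::-1],None,fx=3.5,fy=3.5))
```

```text
False
[0.60157316 0.08172823 0.09939386] [-0.5225129  -0.27658557 -0.19743194] 16.9917
17.45 0.024463073226249316 78.14857989549637 [-1.6  1.   4.6] [ 0.35  0.21 -0.04] [0.6014 0.082  0.0995]
17.95 0.024238872019613555 78.22306014597416 [-0.9  0.3  5.3] [ 0.34  0.31 -0.03] [0.6014 0.082  0.0995]
18.45 0.024361678050663617 78.22240971028805 [-1.   1.3  5.6] [ 0.39  0.38 -0.11] [0.6014 0.0819 0.0995]
18.95 0.024217838111876056 78.22229906916618 [-1.2  2.3  5.4] [ 0.35  0.31 -0.05] [0.6014 0.0819 0.0995]
19.45 0.02409003971249422 78.22245799005032 [-2.   0.8  5.6] [ 0.37  0.31 -0.03] [0.6014 0.0819 0.0995]
```

View pics/s5.png

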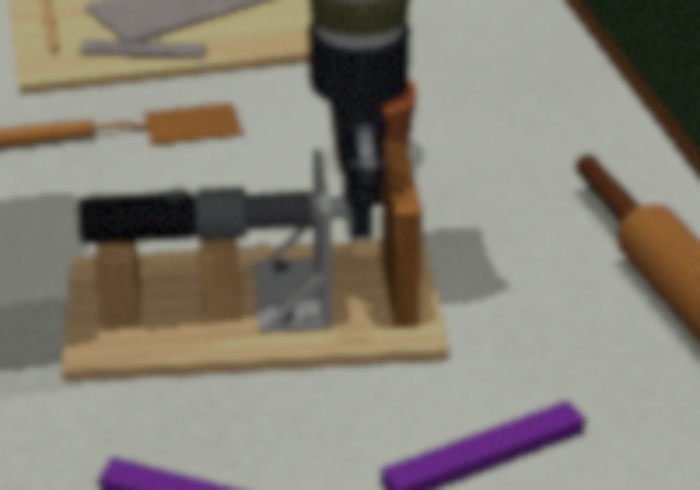

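The fingers are in the gap on the head. The width has stayed at 24 mm (the across-flats size) for 2 s with a steady 78 N, so the head is held flat to flat and stopped.

```bash
python3 -c "
from rig import env
print(env.job_done())"
```

```text
the job is handed in; nothing more can be done
None
```

I laid the wooden strip flat on the bare table and handed the job in with the bolt head gripped flat to flat at about 78 N (finger opening a steady 24 mm for 2 s), so it should be stopped; the pot, jar and paddle were not touched, and the hand-in returned no verdict.

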